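# Lay the tall sample bottle on the bottle roller

## Robot

A 7-joint arm with a two-finger parallel gripper is mounted at the origin on the work surface. World frame = base frame: x ahead of the robot, y to its left, z up, the work surface at z = 0. Lengths are in mm, angles in rad, forces in N, time in s.
With the tool pointing down it reaches from about 350 to 900 mm from the base axis. Payload 7.2 kg.
Tool frame: the origin (TCP) lies midway between the tips of the shut fingers; the grasp point (between the pads) lies 19 mm behind it; x points along the fingers, z is the direction in which the jaws open and shut, and the axes are right-handed (so a half turn about x gives the same grasp; the last joint's range is limited). The gripper opens to 85 mm and grips with 20 to 120 N. Pads are 22 mm wide; open, the fingers measure 114 mm over their backs; the gripper's body (76 mm by 85 mm) begins 54 mm behind the grasp point. The pads swing forward as they close: fully open they stand 13 mm farther back than shut.
Start: joints at [-1.31, 0.411, -0.013, 1.596, 0.006, 1.134, -0.082], TCP at [201.827, 591.519, 231.297] pointing down, gripper open.
Joint ranges: [-2.95, 2.95], [-0.29, 1.99], [-1.47, 1.44], [0.14, 2.54], [-1.03, 4.17], [0.13, 1.85], [-2.86, 2.86]. Speed limits (rad/s): [2.39, 2.39, 3.01, 3.01, 3.14, 3.14, 3.14].

## Interface

Orientations are given as [roll, pitch, yaw] about the fixed x, y, z axes, in that order (R = Rz(yaw) Ry(pitch) Rx(roll)).
In Python, from plant import bot, snapshot, camera_params, readout gives the robot as it stands. The module is installed in compiled form; this text tells all that it offers. Calls block until the motion is done:
- bot.goto(position, orientation): joint-space move of the TCP to a pose.
- bot.servo_line(position, orientation=None, vel=150, f_stop=None): straight line of the TCP; orientation=None keeps the orientation; vel is the mean speed in mm/s. With f_stop (N) it stops when the force on the tool has changed by that much, and returns True; else False.
- bot.set_joints(angles): joint-space move.
- bot.grip(opening, f_grip=None): finger opening in mm; f_grip is the grip in N (None keeps the last); returns when the fingers have stopped.
- bot.hold(seconds).
- bot.solve_ik(position, orientation): joint angles nearest the present ones, or None.
- snapshot(name): name is "scene" or "top"; returns the picture (420x560x3 uint8, red, green, blue); there is no depth.
- camera_params(name): a dict with "fx", "fy", "cx", "cy" (pixels), "cam_to_world" (4x4, takes a point from camera to world coordinates). Camera axes: x right, y down, z forward; pixel columns grow to the right and rows downward; lengths in mm; the calibration is good to about 2 mm. A picture is of the moment at which its call begins. camera_params takes no time and is no camera call.
A pose or a line that the arm cannot do raises bot.IKError and nothing moves.
- bot.job_done(): hands the job in, once; it reports no verdict.
Readings, each from a call of its own:
- readout.current_clock(): time.
- readout.current_joints(): joint angles.
- readout.current_joint_vel(): joint speeds.
- readout.current_effort(): joint torques, N m.
- readout.current_position(): TCP position.
- readout.current_tcp_rot(): TCP orientation.
- readout.current_force(): force on the tool from outside, world axes, zero at the start.
- readout.current_wrist_torque(): the same for the moment, N m.
- readout.current_finger_gap(): finger opening in mm.
Only numpy, scipy, OpenCV 4.12 (cv2) and the standard library are available. Lean on these libraries where they do the work, as an engineer would, in place of code of your own. Each camera call takes 0.05 s, during which the arm holds its last target. There are 200 camera calls.

## Task

Take the taller of the two brown bottles and lay it on its side on the bottle roller, in the groove between the two black rollers, with its cap pointing away from the drive box and its whole brown body resting on the rollers. Lower it gently - do not drop it or let it topple over - then let go, and leave the other things on the counter where they stand.

Things in the scene. Friction and masses are not known exactly. Their poses are not given: they have to be found in the camera images.
- tall_mid (a point): Centre (half-way up, on the axis) of the taller brown glass bottle, the one to lay down: round, 130 mm tall, about 0.3 kg, starts upright; z axis from base to cap. Straight body 52 mm in diameter from 65 mm below to 27 mm above this point, then a 12 mm sloping shoulder and a blue cap 36 mm in diameter over the top 24 mm. Plain paper label. Balance point about 10 mm below this point.
- tall_cap (a point): Middle of the cap's flat top on the taller brown bottle, 65 mm from the bottle's centre along its axis.
- roller_rest (a point): Where the tall bottle's centre lies when well placed on the bottle roller (low white machine fixed to the counter, off; its rollers do not turn): 76 mm up, in mid-groove. x axis: level, along the rollers, away from the drive box (the way the cap must point); y across; z up. Two black rubber rollers 22 mm in diameter, axes 45 mm up, at y = +-20 mm, reach from x = -90 to +60 mm.
- short_mid (a point): Bystander: centre of the shorter brown bottle with a blue cap, upright, 92 mm tall, 52 mm in diameter.
- tub_mid (a point): Bystander: centre of a white plastic tub with a lid, upright, 107 mm tall, 110 mm in diameter over the lid.
- beaker_mid (a point): Bystander: centre of an open glass beaker, upright, 90 mm tall, 72 mm in diameter.
- drive_box (a point): Middle of the top of the white drive box at one end of the rollers, 75 mm above the counter; axes as roller_rest. The box is 85 mm long (its face stands at the rollers' end, 90 mm behind roller_rest), 110 mm wide; a small black knob on it reaches 87 mm up. The base plate under the whole machine is 110 mm wide, top 20 mm up.
- bearing (a point): Middle of the top edge of the aluminium bearing plate at the rollers' other end, 65 mm ahead of roller_rest; 8 mm thick, 90 mm wide, top 52 mm above the counter, lower than the cap of the lying bottle. Axes as roller_rest.
Not all that is in view belongs to the job. Leave any purple look-alike of the part that bears tall_mid alone.

How it is judged:
By the outcome, as a careful person would: the job done as asked, in the order asked, and still so for the second after the job is handed in, with the robot touching nothing.
It also fails if it takes over 40 s, if anything falls off the work surface, if the arm or the gripper's body presses on something with over 40 N, if the wrist force passes 120 N, or if a joint passes its speed limit or range.

## Working session

There is one attempt and no reset: what is moved stays moved. The work goes in short steps, each a Python script; the robot and the scene stay as the last script left them, time stands still between calls to the robot, and variables do not carry over. Pictures are saved under pics/ and viewed, about 8 in all and at most 12, crops included, and the job is handed in when it is done.

```bash
mkdir -p pics; cat > h.py <<'E'
import numpy as np, cv2
from plant import bot, snapshot, camera_params, readout
def proj(n,P):
    c=camera_params(n);T=np.linalg.inv(np.array(c["cam_to_world"]));p=T[:3,:3]@np.array(P,float)+T[:3,3]
    return np.array([c["fx"]*p[0]/p[2]+c["cx"],c["fy"]*p[1]/p[2]+c["cy"]])
def ray(n,uv):
    c=camera_params(n);T=np.array(c["cam_to_world"])
    d=T[:3,:3]@np.array([(uv[0]-c["cx"])/c["fx"],(uv[1]-c["cy"])/c["fy"],1.]);return T[:3,3],d/np.linalg.norm(d)
def onz(n,uv,z):
    o,d=ray(n,uv);return o+d*(z-o[2])/d[2]
def save(n,f):
    im=snapshot(n);cv2.imwrite("pics/"+f,im[:,:,::-1]);return im
E
python3 - <<'E'
from h import *
a=save("scene","s0.png");b=save("top","t0.png")
for n in("scene","top"):
    c=camera_params(n);print(n,c["fx"],c["cx"],c["cy"],np.round(c["cam_to_world"],3).tolist())
print(readout.current_clock(),readout.current_tcp_rot())
E
```

```text
scene 482.5358684025839 278.48723003727946 207.24680372825415 [[0.71, 0.572, -0.412, 1150.858], [0.705, -0.582, 0.405, -584.683], [-0.008, -0.578, -0.816, 1146.265], [0.0, 0.0, 0.0, 1.0]]
top 457.20238560374776 282.025544109346 210.30373988857352 [[-0.018, -0.995, 0.093, 534.654], [-1.0, 0.019, 0.007, -78.887], [-0.009, -0.093, -0.996, 1264.511], [0.0, 0.0, 0.0, 1.0]]
0.1 [-3.08956005  1.56936053 -1.84755949]
```

View pics/s0.png

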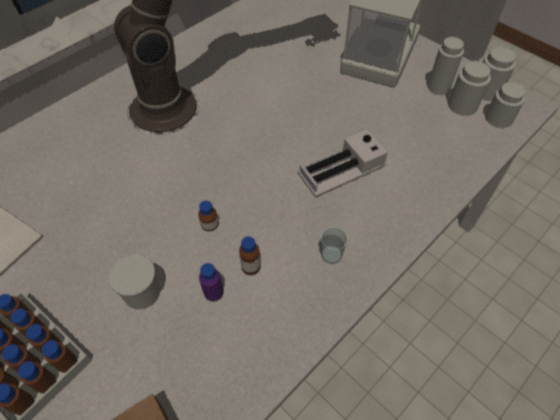

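View pics/t0.png

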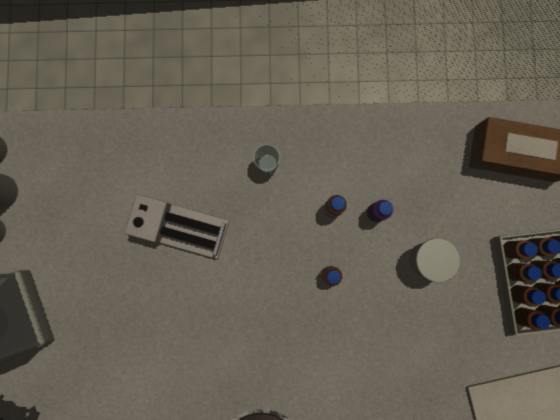

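The candidates are, in the top view, (337,204) brown, (381,210) purple and (333,277) brown. The matching scene-view pixels are (249,257), (212,283) and (208,217). The target should be the first, because it is brown and looks taller than the one at (208,217). Next I'll measure all three and confirm with a crop.

```bash
cat > m.py <<'E'
from h import *
t=cv2.imread("pics/t0.png");s=cv2.imread("pics/s0.png")
def blue(im,lo=(112,120,60),hi=(124,255,255)):
    m=cv2.inRange(cv2.cvtColor(im,cv2.COLOR_BGR2HSV),lo,hi)
    n,_,st,ce=cv2.connectedComponentsWithStats(m);return [(np.round(ce[i],1).tolist(),st[i].tolist()) for i in range(1,n) if st[i][4]>25]
for im in(t,s):
    for c,b in blue(im): print(c,b)
    print()
def tri(ut,us):
    o1,d1=ray("top",ut);o2,d2=ray("scene",us)
    A=np.stack([d1,-d2],1);k=np.linalg.lstsq(A,o2-o1,rcond=None)[0];p,q=o1+k[0]*d1,o2+k[1]*d2
    return (p+q)/2,np.linalg.norm(p-q)
# roller: white and dark masks in crop
x0,y0=120,190;cr=t[y0:265,x0:235];g=cv2.cvtColor(cr,cv2.COLOR_BGR2GRAY)
n,_,st,ce=cv2.connectedComponentsWithStats((g<35).astype(np.uint8))
for i in range(1,n):
    if st[i][4]>15: print("dark",ce[i]+[x0,y0],st[i])
up=cv2.resize(t[185:270,115:240],None,fx=4,fy=4,interpolation=cv2.INTER_CUBIC)
u2=cv2.resize(s[195:305,190:275],(425,550),interpolation=cv2.INTER_CUBIC)
c=np.zeros((550,800,3),np.uint8);u1=cv2.resize(up,(375,255));c[:255,:375]=u1;c[:550,375:800]=u2
u3=cv2.resize(t[190:290,310:400],(270,290));c[258:548,:270]=u3
cv2.imwrite("pics/c1.png",c)
E
python3 m.py
```

```text
dark [143.         206.92307692] [20 15  7  5 26]
dark [191.49292453 223.16273585] [ 45  22  55  23 424]
dark [137.953125 221.765625] [14 28  9  9 64]
dark [186.9512761  237.49187935] [ 40  36  55  23 431]
```

View pics/c1.png

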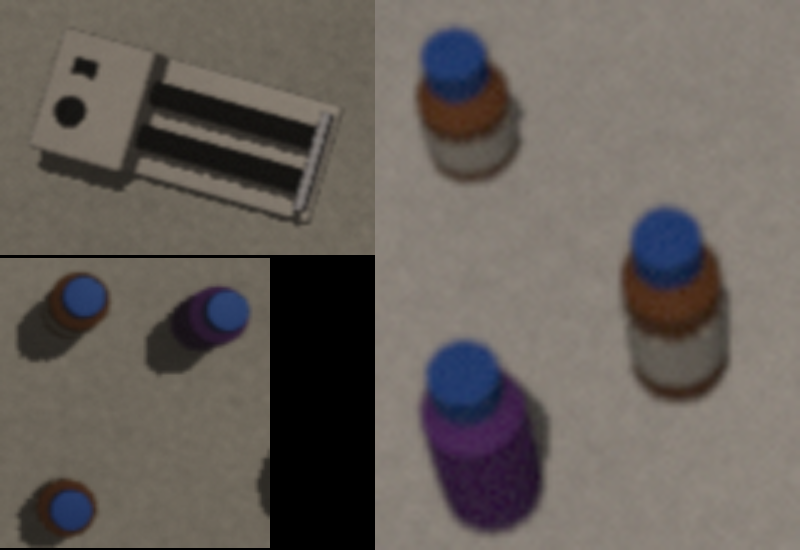

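The crop shows the tall brown bottle with a label at top (337,204) / scene (249,257). The purple look-alike is at (381,210) and the short brown one at (333,277), so the target is confirmed.

```bash
sed -i 's/(112,120,60)/(102,120,50)/' m.py; cat >> m.py <<'E'
print("---")
R=[]
n,L,st,ce=cv2.connectedComponentsWithStats((g<35).astype(np.uint8))
for i in range(1,n):
    if st[i][4]>200:
        ys,xs=np.nonzero(L==i);P=np.array([onz("top",(x+x0,y+y0),54)[:2] for x,y in zip(xs,ys)])
        c=P.mean(0);d=np.linalg.svd(P-c)[2][0];d*=-np.sign(d[1]);q=(P-c)@d
        print("roller",c,d,np.percentile(q,[.5,99.5]),np.ptp(q)); R.append((c,d))
c=(R[0][0]+R[1][0])/2;d=(R[0][1]+R[1][1]);d/=np.linalg.norm(d);print("mid",c,"dir",d,"sep",np.linalg.norm(R[0][0]-R[1][0]),"rest",c+15*d, np.arctan2(d[1],d[0]))
gw=(cv2.cvtColor(t,cv2.COLOR_BGR2HSV))
for nm,w in(("tall",(325,190,348,216)),("short",(322,265,345,290)),("purp",(368,198,396,224))):
    a,b,e,f=w;h=gw[b:f,a:e];m=cv2.inRange(h,(102,120,110),(124,255,255));ys,xs=np.nonzero(m)
    z={"tall":130,"short":92,"purp":130}[nm];p=np.array([xs.mean()+a,ys.mean()+b]);print(nm,len(xs),p,onz("top",p,z))
print("tub",onz("top",(438,260),107),"beaker",onz("top",(266,155),90))
E
python3 m.py
```

```text
[337.4, 203.0] [331, 197, 14, 13, 144]
[385.1, 207.8] [379, 201, 14, 14, 150]
[553.7, 246.1] [548, 240, 12, 13, 138]
[530.4, 249.0] [524, 243, 14, 13, 151]
[555.9, 270.0] [552, 264, 8, 13, 91]
[534.5, 272.8] [528, 267, 14, 13, 148]
[333.0, 276.5] [327, 270, 13, 14, 143]
[557.8, 294.0] [556, 289, 4, 11, 36]
[538.5, 296.9] [532, 291, 14, 13, 150]
[542.5, 321.5] [536, 315, 14, 14, 154]

[205.6, 207.5] [200, 201, 12, 14, 131]
[248.0, 244.1] [242, 237, 13, 15, 161]
[207.6, 271.2] [201, 264, 15, 16, 181]
[5.7, 302.3] [0, 295, 14, 16, 173]
[19.5, 317.0] [11, 308, 18, 18, 221]
[34.7, 332.7] [26, 324, 18, 18, 231]
[1.6, 337.4] [0, 329, 6, 17, 64]
[50.8, 349.1] [42, 340, 18, 19, 241]
[11.5, 353.2] [2, 344, 20, 19, 248]
[27.2, 370.5] [18, 362, 19, 18, 253]
[5.0, 393.2] [0, 384, 13, 19, 196]

dark [143.         206.92307692] [20 15  7  5 26]
dark [191.49292453 223.16273585] [ 45  22  55  23 424]
dark [137.953125 221.765625] [14 28  9  9 64]
dark [186.9512761  237.49187935] [ 40  36  55  23 431]
---
roller [618.28474294 171.10168124] [-0.29072607 -0.95680633] [-73.2294414   73.81928146] 148.8921222068139
roller [580.4707222  183.13666087] [-0.29095283 -0.9567374 ] [-73.10735697  73.66949975] 148.42426505738865
mid [599.37773257 177.11917106] dir [-0.29083945 -0.95677187] sep 39.68300516069419 rest [595.01514077 162.767593  ] -1.8659004285125578
tall 16 [340.375  200.0625] [ 663.84381906 -216.64173972  130.        ]
short 0 [nan nan] [nan nan nan]
purp 31 [385.64516129 204.41935484] [ 650.78475007 -328.90514073  130.        ]
tub [ 510.46710444 -459.60318508  107.        ] beaker [790.44492272 -31.12278892  90.        ]m.py:35: RuntimeWarning: Mean of empty slice.
  z={"tall":130,"short":92,"purp":130}[nm];p=np.array([xs.mean()+a,ys.mean()+b]);print(nm,len(xs),p,onz("top",p,z))
  ret = ret.dtype.type(ret / rcount)
```

```bash
cat >> h.py <<'E'
from scipy.spatial.transform import Rotation as Ro
REST=np.array([595.,162.8]);D=np.array([-.2908,-.9568,0]);ZU=np.array([0,0,1.])
def pose(mid,axis,u,th,flip,s,off=20):
    """TCP pose gripping at mid+s*axis, TCP `off` beyond the bottle axis"""
    axis,u=np.array(axis,float),np.array(u,float)
    X=np.cos(th)*u-np.sin(th)*axis;Z=np.cross(axis,u)*flip
    R=np.stack([X,np.cross(Z,X),Z],1)
    return np.array(mid)+s*axis+off*X, Ro.from_matrix(R).as_euler("xyz")
E
python3 - <<'E'
from h import *
for n,uv in(("top",(337.4,203)),("scene",(248,244.1))):print("tall",onz(n,uv,124))
for n,uv in(("top",(333,276.5)),("scene",(205.6,207.5))):print("short",onz(n,uv,86))
T=np.r_[(onz("top",(337.4,203),124)+onz("scene",(248,244.1),124))[:2]/2,65]
J=lambda q:None if q is None else np.round(q,2).tolist()
for th in np.radians([0,15,30,45]):
  for fl in(1,-1):
    up=[]
    fin=J(bot.solve_ik(*pose([*REST,77],D,-ZU,th,fl,-8)));fin2=J(bot.solve_ik(*pose([*REST,200],D,-ZU,th,fl,-8)))
    print(round(np.degrees(th)),fl,"final",fin,fin2)
    for hd in range(-120,61,20):
      h=np.radians(hd);u=[np.cos(h),np.sin(h),0]
      a=bot.solve_ik(*pose(T,ZU,u,th,fl,-8));b=bot.solve_ik(*pose(T+[0,0,170],ZU,u,th,fl,-8));c=bot.solve_ik(*pose(T,ZU,u,th,fl,-8,-100))
      if a is not None and b is not None: print("  ",hd,J(a),J(b)[4:],c is not None)
E
```

```text
tall [ 657.26107461 -209.701627    124.        ]
tall [ 659.80360033 -208.53389668  124.        ]
short [ 472.9651506  -197.32582736   86.        ]
short [ 476.23278467 -196.30892116   86.        ]
0 1 final [-0.74, 0.65, 0.55, 1.79, -0.45, 0.83, -0.27] [-0.78, 0.5, 0.6, 1.7, -0.32, 1.05, -0.37]
   -120 [-0.49, 1.51, 0.77, 1.08, 0.43, 1.68, -0.65] [0.53, 1.69, -0.51] False
   -100 [-0.67, 1.43, 0.76, 1.43, 0.61, 1.29, -0.8] [0.74, 1.33, -0.68] True
   -80 [-0.79, 1.39, 0.74, 1.74, 0.96, 0.97, -1.13] [1.04, 0.98, -0.96] True
   -60 [-0.87, 1.42, 0.77, 2.02, 1.52, 0.8, -1.71] [1.65, 0.85, -1.5] True
   -40 [-0.27, 1.17, 0.15, 2.19, 2.25, 1.59, -1.82] [2.29, 1.26, -1.79] True
   -20 [0.79, 1.35, -0.67, 2.23, 3.35, 1.78, -0.86] [2.96, 1.58, -1.39] True
   0 [0.95, 1.26, -0.54, 2.18, 3.8, 1.42, -1.02] [3.61, 1.44, -1.48] True
   20 [0.48, 1.16, 0.19, 2.04, 4.05, 1.74, -1.64] [3.98, 1.83, -1.99] True
   40 [1.44, 1.54, -1.04, 1.73, -0.81, 0.65, -2.17] [-0.8, 0.58, -2.41] True
   60 [1.11, 1.34, -0.63, 1.44, -0.91, 1.25, -2.23] [-0.87, 1.2, -2.45] True
0 -1 final [-0.26, 0.6, -0.13, 1.75, 0
[... 5352 characters left out ...]
2, 1.81, 1.04, 0.84, 2.37] [0.91, 1.05, 2.66] True
   -60 [-0.2, 0.7, 0.17, 2.0, 1.47, 0.6, 2.24] [1.12, 0.76, 2.76] True
   -40 [-0.09, 0.64, 0.15, 2.14, 2.17, 0.47, 1.92] [1.37, 0.43, 2.84] True
   -20 [0.28, 0.62, -0.12, 2.19, 2.77, 0.48, 1.83] [1.91, 0.13, 2.68] True
   0 [0.99, 0.81, -0.82, 2.12, 2.66, 0.37, 2.66] [1.37, 0.2, -2.47] True
   20 [1.33, 1.15, -1.24, 1.98, 1.61, 0.36, -2.0] [-0.87, 0.39, 0.0] True
   40 [0.86, 0.79, -0.42, 1.83, -0.99, 0.56, 0.58] [-1.03, 0.89, 0.38] True
   60 [0.59, 0.83, -0.01, 1.63, -0.97, 1.01, 0.74] [-0.96, 1.25, 0.55] True<sys>:0: UserWarning: Gimbal lock detected. Setting third angle to zero since it is not possible to uniquely determine all angles.
```

```bash
cat >> h.py <<'E'
T=np.array([658.5,-209.1,65.]);TH=np.radians(25);H=np.radians(-80);U=np.array([np.cos(H),np.sin(H),0])
G=lambda dz,off:pose(T+[0,0,dz],ZU,U,TH,1,-8,off)
F=lambda z:pose([*REST,z],D,-ZU,TH,1,-8,20)
def st(*a):print(*a,np.round(readout.current_clock(),2),"pos",np.round(readout.current_position(),1),"F",np.round(readout.current_force(),1),"gap",np.round(readout.current_finger_gap(),1),flush=True)
E
python3 - <<'E'
from h import *
bot.grip(85)
bot.goto(*G(200,-90)); st("high")
bot.servo_line(G(0,-90)[0],vel=150); st("pre")
save("scene","s1.png"); save("top","t1.png")
print(readout.current_tcp_rot(),G(0,0)[1],readout.current_joints())
a=cv2.imread("pics/s1.png")[120:330,130:400];b=cv2.imread("pics/t1.png")[130:320,200:420]
c=np.zeros((560,800,3),np.uint8);c[:311,:400]=cv2.resize(a,(400,311));c[:345,400:]=cv2.resize(b,(400,345));cv2.imwrite("pics/c2.png",c[:350])
E
```

```text
high 3.24 pos [ 644.6 -128.   294.8] F [-0.5 -0.  -0.6] gap 85.3
pre 4.72 pos [ 644.7 -128.8   95.9] F [-0.2 -0.3  0.5] gap 85.0
[-1.56931003  0.43671046 -1.39571561] [-1.57079633  0.43633231 -1.3962634 ] [-0.94165155  1.06392802  0.8446423   1.83902202  0.58043412  0.77840451
 -0.65583214]
```

View pics/c2.png

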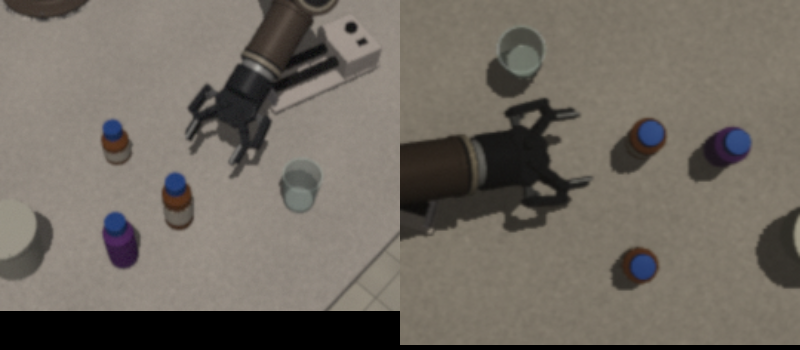

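The jaws are open and lined up on the tall brown bottle (crop: bottle (648,135), fingers at (575,115) and (590,182)). The beaker, the short bottle and the purple one are all clear, so I'll grasp and lift.

```bash
python3 - <<'E'
from h import *
print(bot.servo_line(G(0,20)[0],vel=70,f_stop=6)); st("at")
bot.grip(40,40); st("gripped")
bot.servo_line(G(30,20)[0],vel=60); st("lift30")
bot.servo_line(G(170,20)[0],vel=150); st("lift")
a=save("scene","s2.png")[90:330,130:400,::-1];b=save("top","t2.png")[130:320,200:420,::-1]
c=np.zeros((560,800,3),np.uint8);c[:355,:400]=cv2.resize(a,(400,355));c[:345,400:]=cv2.resize(b,(400,345));cv2.imwrite("pics/c3.png",c[:355])
q=readout.current_joints();print(np.round(q,2),[np.round(bot.solve_ik(*F(z)),2).tolist() for z in(200,78)])
E
```

```text
False
at 6.55 pos [ 661.9 -226.4   48.6] F [-0.2  0.7 -0.7] gap 85.0
gripped 6.96 pos [ 661.5 -226.9   48.8] F [-1.6  2.7  1.9] gap 50.8
lift30 7.61 pos [ 661.7 -226.7   78.4] F [ 0.   0.2 -3.1] gap 50.8
lift 8.69 pos [ 661.4 -226.7  217.4] F [ 0.4 -0.3 -3.8] gap 51.3
[-0.85  0.88  0.96  1.84  0.69  0.75 -0.48] [[-0.5, 0.4, 0.45, 1.88, -0.78, 0.88, 0.11], [-0.28, 0.56, 0.17, 1.94, -0.88, 0.64, 0.28]]
```

View pics/c3.png

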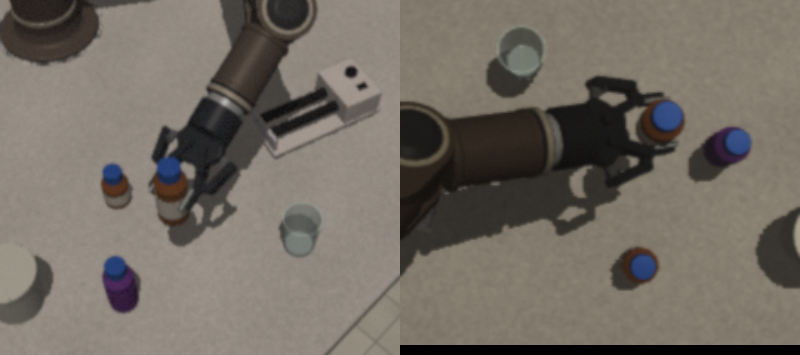

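The bottle is held upright and clear, and nothing else has moved. Next I'll swing it to level above the roller and check it there.

```bash
python3 - <<'E'
from h import *
bot.goto(*F(200)); st("above"); bot.hold(.3)
bot.servo_line(F(115)[0],vel=120); st("115"); print(F(115)[0],readout.current_tcp_rot(),F(115)[1])
A=save("scene","s3.png");B=save("top","t3.png")
a=A[90:260,240:440,::-1];b=B[150:290,110:280,::-1]
c=np.zeros((350,800,3),np.uint8);c[:340,:400]=cv2.resize(a,(400,340),interpolation=2);c[:329,400:]=cv2.resize(b,(400,329),interpolation=2);cv2.imwrite("pics/c4.png",c)
E
```

```text
above 10.23 pos [599.2 177.5 180.6] F [-0.2  0.7 -2.8] gap 51.2
115 11.39 pos [600.3 178.5  97.5] F [-0.1  0.4 -3. ] gap 50.8
[599.78434781 178.54162306  96.87384426] [1.56879817 1.13401301 1.27365584] [1.57079633 1.1344581  1.27573815]
```

View pics/c4.png

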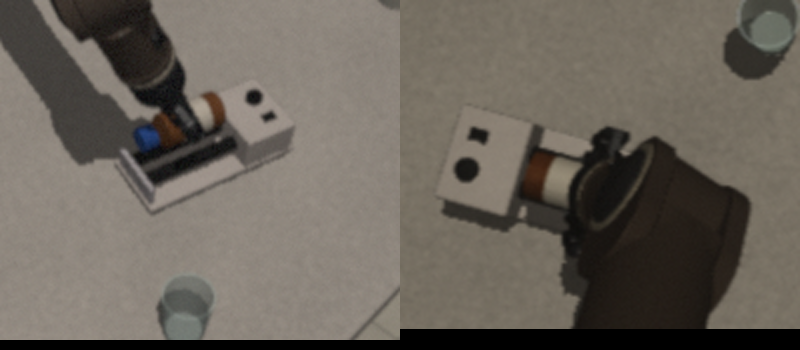

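The bottle hangs level over the groove with its cap pointing away from the box. I'll compare the pixels with the prediction before lowering.

```bash
python3 - <<'E'
from h import *
s=cv2.imread("pics/s3.png");t=cv2.imread("pics/t3.png")
h=cv2.cvtColor(s,cv2.COLOR_BGR2HSV);m=cv2.inRange(h[130:190,290:340],(102,120,50),(124,255,255));y,x=np.nonzero(m)
M=np.array([*REST,115.]);uv=np.array([x.mean()+290,y.mean()+130])
P=np.cross(D,ZU)
print("cap scene",uv,"pred",proj("scene",M+55*D),"1cm along",proj("scene",M+65*D),"1cm across",proj("scene",M+55*D+10*P),"1cm up",proj("scene",M+55*D+10*ZU))
h=cv2.cvtColor(t,cv2.COLOR_BGR2HSV);m=cv2.inRange(h[205:245,155:190],(0,110,40),(15,255,255));y,x=np.nonzero(m)
Q=np.array([onz("top",(a+155,b+205),125)[:2] for a,b in zip(x,y)])-REST
al=Q@D[:2];ac=Q@P[:2];print("brown base top: n",len(x),"along",np.percentile(al,[2,98]),"across",np.percentile(ac,[2,98]),ac.mean())
E
```

```text
cap scene [312.97391304 158.70434783] pred [311.22431233 159.01901294] 1cm along [308.15604026 160.31482777] 1cm across [309.4245708  156.66535568] 1cm up [311.39325813 156.66336332]
brown base top: n 147 along [-66.96388217 -45.98257131] across [-24.33803903  17.46434443] -3.5225992052408124
```

The offsets agree within 2–5 mm: about -1.5 mm across and -5 mm along, well inside the slack. I'll lower slowly with a force stop.

```bash
python3 - <<'E'
from h import *
bot.servo_line(F(84)[0],vel=60); bot.hold(.2); st("84")
print(bot.servo_line(F(73)[0],vel=12,f_stop=5)); st("touch",F(76)[0])
print(readout.current_wrist_torque())
A=save("scene","s4.png")
cv2.imwrite("pics/c5.png",cv2.resize(A[90:210,280:420,::-1],(700,600),interpolation=2))
E
```

```text
84 12.36 pos [600.1 178.6  66.3] F [ 0.  -1.  -3.3] gap 50.6
True
touch [599.78434781 178.54162306  57.87384426] 12.97 pos [600.  178.5  59.1] F [ 2.1 -0.1  3.7] gap 50.5
[-0.09576473 -0.20335935 -0.07754398]
```

View pics/c5.png

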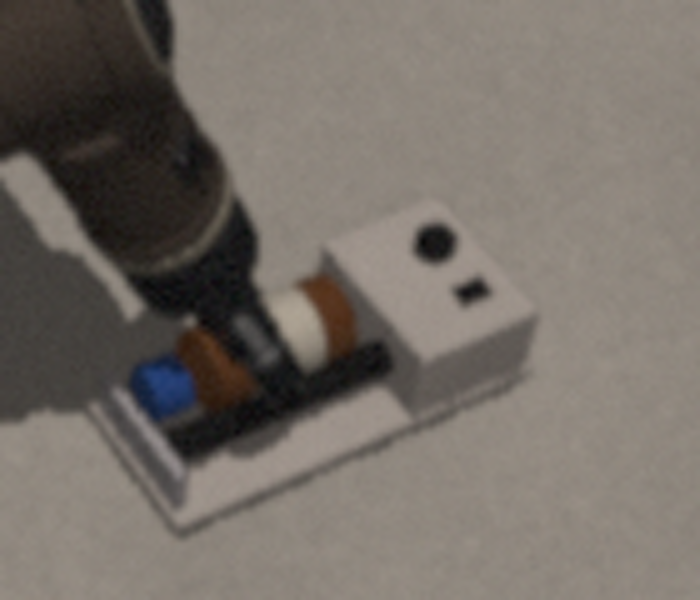

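The bottle touched at about centre height 77 and sits in the groove with its cap over the bearing plate. I'll press down slightly, release, and retract.

```bash
python3 - <<'E'
from h import *
p=np.array(F(75.5)[0])+[0.8,0.2,0]
print(bot.servo_line(p,vel=8,f_stop=8)); st("seat")
bot.grip(60); st("open60"); bot.hold(.3)
bot.grip(85); st("open")
pos,e=F(75.5);X=Ro.from_euler("xyz",e).as_matrix()[:,0]
c=readout.current_position()
bot.servo_line(c-X*110,vel=80); st("retract")
bot.servo_line(c-X*110+[-120,-60,120],vel=200); bot.goto([350,-120,420],[3.1416,1.5,3.1416]) if bot.solve_ik([350,-120,420],[3.1416,1.5,3.1416]) is not None else None
bot.hold(.5); st("away")
A=save("scene","s5.png");B=save("top","t5.png")
c=np.zeros((560,800,3),np.uint8)
c[:343,:400]=cv2.resize(A[90:210,280:420,::-1],(400,343),interpolation=2);c[:343,400:]=cv2.resize(B[170:273,115:235,::-1],(400,343),interpolation=2)
c[345:555,:280]=cv2.resize(A[:,:,::-1],(280,210));c[345:555,400:680]=cv2.resize(B[:,:,::-1],(280,210));cv2.imwrite("pics/c6.png",c)
E
```

```text
True
seat 13.24 pos [600.4 178.5  58.9] F [-2.   0.2  5.3] gap 51.0
open60 13.5 pos [600.  178.5  58.2] F [-0.1  0.9  1.3] gap 60.6
open 14.18 pos [600.3 178.5  58.5] F [ 0.  -0.2 -0. ] gap 85.2
retract 15.7 pos [586.5 134.2 157.7] F [ 0.5 -0.8  0.1] gap 84.8
away 18.27 pos [ 350.  -120.   419.9] F [-0.1 -0.5  0.3] gap 85.0
```

View pics/c6.png

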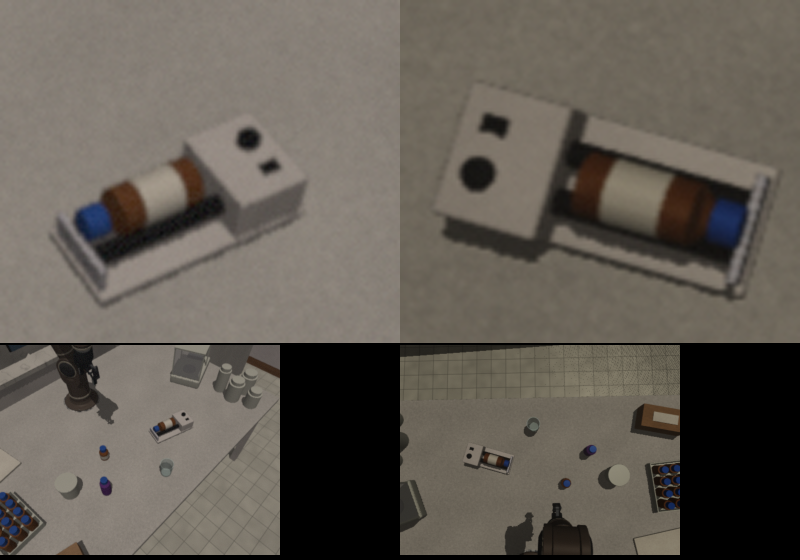

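The final picture shows the bottle lying in the groove, cap away from the box. I'll check the bystanders' pixels numerically, then hand in.

```bash
python3 - <<'E'
from h import *
a=cv2.imread("pics/s0.png");b=cv2.imread("pics/s5.png")
for n,(x,y,X,Y) in dict(short=(190,195,228,238),purple=(192,258,232,304),tub=(105,250,165,312),beaker=(312,222,355,270)).items():
    t=a[y:Y,x:X];r=cv2.matchTemplate(b[y-8:Y+8,x-8:X+8],t,cv2.TM_CCOEFF_NORMED);_,v,_,l=cv2.minMaxLoc(r);print(n,"shift px",l[0]-8,l[1]-8,round(v,3))
h=cv2.cvtColor(cv2.imread("pics/t5.png"),cv2.COLOR_BGR2HSV)
m=cv2.inRange(h[200:260,150:232],(102,120,50),(124,255,255));y,x=np.nonzero(m)
Q=np.array([onz("top",(i+150,j+200),85)[:2] for i,j in zip(x,y)])-REST;P=np.cross(D,ZU)[:2]
print("cap along",np.percentile(Q@D[:2],[2,98]),"across",np.percentile(Q@P,[2,98]))
bot.job_done();st("done")
E
```

```text
short shift px 0 0 0.998
purple shift px 0 0 0.998
tub shift px 0 0 0.997
beaker shift px 0 0 0.995
cap along [43.08142487 64.65963638] across [-16.87569431  11.70894624]
the job is handed in; nothing more can be done
the job is handed in; nothing more can be done
```

The taller brown bottle is lying in the groove between the two rollers, cap pointing away from the drive box. I gripped its body and lifted it, then turned it level over the roller. It was lowered at about 10 mm/s until it touched (force change of 5–8 N) and released. The job is handed in, at about 18 s on the robot's clock.

- **Placement:** The last pictures show the brown body on the rollers, clear of the drive box. The cap spans 43–65 mm ahead of the rest point, where 41–65 mm is expected.
- **Bystanders:** The short bottle, purple bottle, tub and beaker have not shifted in the scene image (0 px). The gripper is open and well away from everything.
- **Disagreements:** Three position checks differed slightly:
  - Before lowering, the cap in the scene view was about 5 mm short along the groove and 1.5 mm across. The base in the top view was about 3.5 mm off across.
  - First contact came about 1 mm higher than expected.
  - In the final picture the cap's width centres about 2.5 mm off mid-groove. That is probably shading and calibration, since the bottle settled freely on release.

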